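# Clear the board holder and hold its spring jaw open at the index pin

### The job

Clear the two wood offcuts off the bed of the spring-jaw board holder and put them in the white tray. Then pull the sprung jaw by its upright wooden grip until the steel pointer on the jaw is in line with the index pin on the rail, and keep hold of it there so that I can lay a board in: finish while still holding the jaw at the pin, do not let go. Leave the block plane, tape measure and mallet where they are.

Things in the scene. Friction and masses are not known exactly. Their poses are not given: they have to be found in the camera images.
- holder: Board holder fixed to the bench: grey-faced bed 180 (own x) x 350 (own y) x 12 mm, origin under its centre at bench height. Rails 15 mm wide along both long edges, tops 20 mm above the bench; bed between them 150 mm wide. A fixed fence, 46 mm high, stands across the +y end (inner face at y = +150 mm). The jaw slides along own y and is pulled open along own -y. Own -x is the side nearer the robot.
- spring_jaw: Sliding jaw, dark wood block 136 (own x) x 36 (own y) mm, top 43 mm above the bench, axes as the holder's. Origin at bench height in its middle; at rest it is the holder's origin. Slides 0 to 125 mm along the holder's -y; a spring pulls it back to rest: 5 N at rest, 0.8 N more per 10 mm. In its middle stands a round wooden grip, 26 to 28 mm thick, 51 to 90 mm above the bench.
- jaw_grip (a point): Axis of the jaw's upright wooden grip, 72 mm above the bench, 18 mm below the grip's top.
- jaw_pointer (a point): Tip of the thin steel pointer on the jaw's near (own -x) side, 45 mm above the bench, at the same own y as the grip's axis.
- index_pin: Steel pin, 5 mm in diameter, 30 mm tall, upright on a 10 mm high clip fixed on the holder's -x rail. Origin on the pin's axis at the top of the rail, 20 mm above the bench; axes as the holder's; the pin's top is 60 mm above the bench. It stands elsewhere each time, 50 to 90 mm along the holder's -y from the resting pointer.
- tray: White open plastic tray, fixed on the bench, outside 208 (own x) x 268 (own y) x 78 mm high, walls 3 mm, floor 3 mm; origin under its centre at bench height. A few small brass parts are fixed in its floor and do not matter.
- offcut_a: Pale pine offcut, 45 (own x) x 62 (own y) x 22 mm high, origin at the centre of its underside, lying flat on the holder's bed on one side of the jaw (which side varies). About 40 g.
- offcut_b: Pale wood offcut, 50 (own x) x 55 (own y) x 18 mm high, origin at the centre of its underside, lying flat on the holder's bed on the other side of the jaw. About 30 g.
- block_plane: Block plane, 48 x 165 x 48 mm, bystander on the bench; leave it.
- tape_measure: Tape measure, 32 x 82 x 61 mm, bystander on the bench; leave it.
- mallet: Wooden mallet, 104 x 258 x 60 mm, bystander at the back of the bench; leave it.

How it is judged:
By the outcome, as a careful person would: the job done as asked, in the order asked, and still so for the second after the job is handed in, while the arm keeps its last pose, push and grip.
It also fails if it takes over 70 s, if anything falls off the work surface, if the arm or the gripper's body presses on something with over 40 N, if the wrist force passes 120 N, or if a joint passes its speed limit or range.

### The arm

A 6-joint arm with a two-finger parallel gripper is mounted at the origin on a cart in front of the work surface, level with it; the furniture and walls round the work are solid. World frame = base frame: x ahead of the robot, y to its left, z up, the work surface at z = 0. Lengths are in m, angles in rad, forces in N, time in s.
With the tool pointing down it reaches from about 0.325 to 0.75 m from the base axis. Payload 7.6 kg.
Tool frame: the origin (TCP) lies midway between the tips of the shut fingers; the grasp point (between the pads) lies 19 mm behind it; z points along the fingers, y is the line along which they close (so a half turn about z gives the same grasp; the last joint's range is limited). The gripper opens to 85 mm and grips with 20 to 120 N. Pads are 22 mm wide; open, the fingers measure 114 mm over their backs; the gripper's body (76 mm by 85 mm) begins 54 mm behind the grasp point. The pads swing forward as they close: fully open they stand 13 mm farther back than shut.
Start: joints at [1.105, 0.052, 1.401, -0, 1.689, -0.07], TCP at [0.202, 0.484, 0.231] pointing down, gripper open.
Joint ranges: [-2.9, 2.9], [-0.91, 2.17], [0.12, 2.37], [-1.06, 4.2], [0.26, 2.73], [-2.93, 2.93]. Speed limits (rad/s): [2.57, 2.57, 3.01, 3.14, 3.14, 3.14].

### API

Orientations are given as a unit quaternion [w, x, y, z].
In Python, from station import bot gives the robot as it stands.
- The arm moves only by the shell command python3 -m creep 'ROWS'. ROWS is JSON, a list that holds one entry, the list of rows, each a list of 7 numbers: the opening, from 0 (shut) to 1 (fully open), then the shift along the world's x, y, z scaled (see below), then the turn, a rotation vector about the world's x, y, z scaled (see below). A call has 1 to 10 rows; each row is the pose to reach, as a shift and turn from the pose commanded when the call began; what a row does not reach only later rows make up. The controller multiplies each number of a shift by 0.1 m and each number of a turn by 1.5 rad. A row lasts 1/10 s, in which the tool goes at most 50 mm and 8.59 degrees, less where a joint would pass 70% of its speed; a pose out of reach is approached as far as the arm can. A call with a number of a shift or a turn outside -1 to 1 is refused whole. A call with a gripper value outside its range is refused whole. The fingers move at their own pace and stop on an object; the grip force is fixed at half the most. Time passes only in rows, so rows that repeat a pose let the fingers close. It gives the time, the measured TCP pose, the force, the opening and the grip force at its end, in the units of the state.
- bot.state(): the state, without advancing time (a new reading comes with each control period).
- bot.snapshot(name): name is "scene" or "side" or "wrist"; returns the picture (480x640x3 uint8, red, green, blue); there is no depth.
- bot.camera_params(name): a dict with "mtx" (3x3 intrinsics, pixels), "rvec" (rotation vector, rad) and "tvec" (3), from world to camera coordinates, as OpenCV has them; the wrist camera has in their place "T_tool_cam" (4x4, takes a point from camera to tool coordinates, whose origin is the TCP and whose axes are the flange's). Camera axes: x right, y down, z forward; pixel columns grow to the right and rows downward; lengths in m; the calibration is good to about 2 mm. A picture is of the moment at which its call begins: read the wrist's pose just before it. camera_params takes no time and is no camera call.
- bot.finish_job(): hands the job in; it is judged then, once.
The state is a dict: "clock": time; "joint_positions": joint angles; "joint_velocities": joint speeds; "effort": joint torques, N m; "position": TCP position; "orientation": TCP orientation; "force": force on the tool from outside, world axes, zero at the start; "ft_torque": the same for the moment, N m; "width": opening from 0.0 (shut) to 1.0 (fully open); "finger_force": force on a finger pad.
Only numpy, scipy, OpenCV 4.12 (cv2) and the standard library are available. Lean on these libraries where they do the work, as an engineer would, in place of code of your own. Each camera call takes 0.05 s, during which the arm holds its last target. There are 200 camera calls.

## Working session

There is one attempt and no reset: what is moved stays moved. The work goes in short steps, Python scripts to look and compute and a shell command to move; the robot and the scene stay as the last step left them, time stands still between calls to the robot, and variables do not carry over. Pictures are saved under pics/ and viewed, at most 10 in all, crops included, and the job is handed in when it is done.

```bash
mkdir -p pics
cat > h.py <<'E'
import numpy as np,cv2
from station import bot
def snap(n,f):
    im=bot.snapshot(n); cv2.imwrite('pics/'+f,cv2.cvtColor(im,cv2.COLOR_RGB2BGR)); return im
def ray(n,uv):
    p=bot.camera_params(n);K=np.array(p['mtx']);R=cv2.Rodrigues(np.array(p['rvec'],float))[0];t=np.array(p['tvec'],float).ravel()
    d=R.T@np.linalg.solve(K,[uv[0],uv[1],1]);return -R.T@t,d
def onz(n,uv,z):
    c,d=ray(n,uv);return c+d*(z-c[2])/d[2]
def proj(n,P):
    p=bot.camera_params(n);return cv2.projectPoints(np.array(P,float).reshape(-1,3),np.array(p['rvec'],float),np.array(p['tvec'],float),np.array(p['mtx']),None)[0].reshape(-1,2)
E
python3 - <<'E'
from h import *
snap('scene','s0.png');snap('side','d0.png')
for n in('scene','side'):
    c,d=ray(n,(320,240));print(n,c.round(3),d.round(3))
s=bot.state();print({k:np.round(v,3) for k,v in s.items()})
E
```

```text
scene [-0.334  0.804  1.177] [ 0.513 -0.573 -0.639]
side [0.11  0.926 0.726] [ 0.341 -0.8   -0.495]
{'clock': np.float64(0.1), 'joint_positions': array([ 1.105,  0.053,  1.402,  0.   ,  1.689, -0.07 ]), 'joint_velocities': array([ 0.   , -0.001, -0.002, -0.   ,  0.001, -0.001]), 'effort': array([ 1.0000e-03, -3.8258e+01, -3.6098e+01, -0.0000e+00,  5.0000e-03,
        0.0000e+00]), 'position': array([0.202, 0.484, 0.231]), 'orientation': array([-0.   ,  0.197,  0.98 , -0.001]), 'force': array([0.636, 0.449, 0.52 ]), 'ft_torque': array([ 0.011,  0.014, -0.008]), 'finger_force': np.float64(0.0), 'width': np.float64(1.005)}
```

View pics/s0.png

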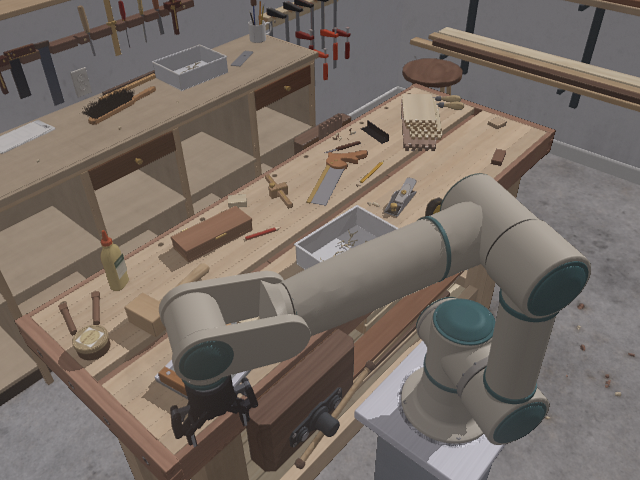

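View pics/d0.png

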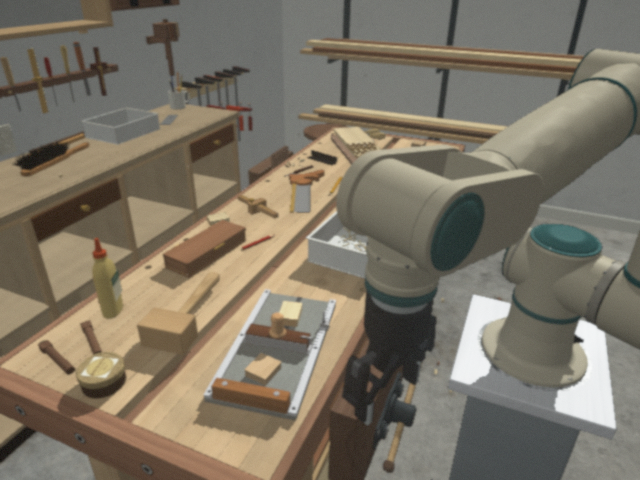

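The side view shows the holder (bed corners about (207,397), (290,412), (335,300), (262,292)). The fence is at the near end, the grip at about (278,322), offcuts at (263,368) and (291,312), and the pin near (328,318). The tray is half hidden at about (335,240).

Run:
```python
from h import *
im=cv2.imread('pics/d0.png')[270:430,190:350]
cv2.imwrite('pics/d0c.png',cv2.resize(im,(640,640),interpolation=cv2.INTER_CUBIC)[:600])
im=cv2.imread('pics/s0.png')[195:295,280:420]
cv2.imwrite('pics/s0c.png',cv2.resize(im,(700,500),interpolation=cv2.INTER_CUBIC))
```

```text
(no output)
```

View pics/d0c.png

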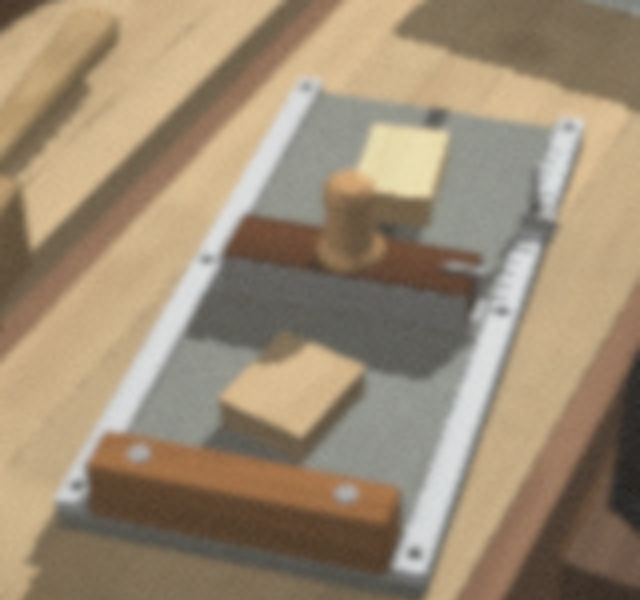

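View pics/s0c.png

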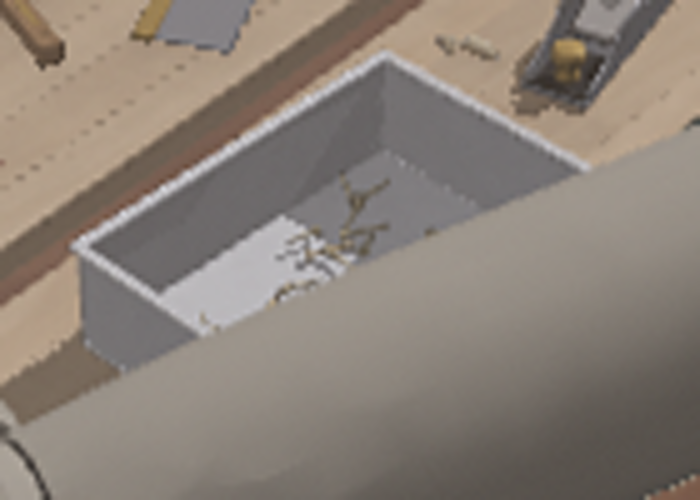

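Crop of side view: rail screws at crop (308,85), (568,126), (77,484), (414,552). Grip top is at (350,182), pointer tip near (445,265) and pin near (537,170–225). The near offcut's top corners are (222,400), (300,440), (365,375), (290,338); the far one's are (372,122), (450,128), (436,200). Tray rim corners in the scene crop are (78,245), (387,55), (590,168).

Run:
```python
from h import *
S=lambda x,y,z:onz('side',(190+(x+.5)/4-.5,270+(y+.5)/4-.5),z)
T=lambda x,y,z:onz('scene',(280+x/5,195+y/5),z)
sc=[S(*p,.02) for p in((308,85),(568,126),(414,552),(77,484))]
print('screws',np.round(sc,3),np.mean(sc,0).round(4),[np.linalg.norm(sc[i]-sc[i-1]).round(4) for i in range(4)])
ly=(sc[0]+sc[1]-sc[2]-sc[3]);print('holder +y dir deg',np.degrees(np.arctan2(-ly[1],-ly[0])))
print('grip top',S(350,182,.09),'base',S(350,245,.051))
print('pointer',S(445,265,.045),'pin top',S(537,170,.06),'base',S(540,222,.03))
for z in(.034,.03):
  for nm,c in(('near',((222,400),(300,440),(365,375),(290,338))),('far',((372,122),(450,128),(436,200),(358,180)))):
    q=np.array([S(*p,z) for p in c]);print(nm,z,q[:,:2].round(3).tolist(),q.mean(0).round(3),[np.linalg.norm(q[i]-q[i-1]).round(3) for i in range(4)])
q=np.array([T(*p,.078) for p in((78,245),(387,55),(590,168))]);print('tray',q.round(3),np.linalg.norm(q[1]-q[0]))
```

```text
screws [[0.615 0.072 0.02 ]
 [0.453 0.044 0.02 ]
 [0.395 0.37  0.02 ]
 [0.558 0.398 0.02 ]] [0.5053 0.2212 0.02  ] [np.float64(0.3312), np.float64(0.164), np.float64(0.3304), np.float64(0.165)]
holder +y dir deg 100.02832207867898
grip top [0.50353499 0.22288301 0.09      ] base [0.50305231 0.22623031 0.051     ]
pointer [0.45393726 0.21359313 0.045     ] pin top [0.43410035 0.13823644 0.06      ] base [0.42918448 0.14426105 0.03      ]
near 0.034 [[0.516, 0.336], [0.469, 0.343], [0.46, 0.292], [0.507, 0.284]] [0.488 0.314 0.034] [np.float64(0.052), np.float64(0.048), np.float64(0.052), np.float64(0.047)]
far 0.034 [[0.553, 0.106], [0.509, 0.092], [0.487, 0.155], [0.535, 0.158]] [0.521 0.128 0.034] [np.float64(0.054), np.float64(0.046), np.float64(0.066), np.float64(0.048)]
near 0.03 [[0.518, 0.332], [0.471, 0.34], [0.462, 0.288], [0.509, 0.281]] [0.49 0.31 0.03] [np.float64(0.052), np.float64(0.048), np.float64(0.052), np.float64(0.048)]
far 0.03 [[0.555, 0.101], [0.511, 0.088], [0.49, 0.151], [0.537, 0.153]] [0.523 0.123 0.03 ] [np.float64(0.055), np.float64(0.047), np.float64(0.067), np.float64(0.048)]
tray [[ 0.589 -0.122  0.078]
 [ 0.568 -0.38   0.078]
 [ 0.407 -0.369  0.078]] 0.2585430448829299
```

Holder fits well: origin (0.505, 0.221), yaw 10°, screw spacing consistent. b is at about (0.490, 0.310) with grasp axis −9.5°; a is at about (0.520, 0.130) with axis about 18°. Moving above b while turning −77°.

```bash
python3 -m creep '[[[1,0.96,-0.58,0,0,0,-0.894],[1,0.96,-0.58,0,0,0,-0.894],[1,0.96,-0.58,0,0,0,-0.894],[1,0.96,-0.58,0,0,0,-0.894],[1,0.96,-0.58,0,0,0,-0.894],[1,0.96,-0.58,0,0,0,-0.894],[1,0.96,-0.58,0,0,0,-0.894],[1,0.96,-0.58,0,0,0,-0.894],[1,0.96,-0.58,0,0,0,-0.894],[1,0.96,-0.58,0,0,0,-0.894]]]'
python3 -m creep '[[[1,0.96,-0.58,0,0,0,0],[1,0.96,-0.58,0,0,0,0],[1,0.96,-0.58,0,0,0,0]]]'
python3 -m creep '[[[1,0.96,-0.58,0,0,0,0],[1,0.96,-0.58,0,0,0,0],[1,0.96,-0.58,0,0,0,0],[1,0.96,-0.58,0,0,0,0],[1,0.96,-0.58,0,0,0,0]]]'
cat >> h.py <<'E'
from scipy.spatial.transform import Rotation as Ro
def wpose():
    s=bot.state();q=s['orientation'];M=np.eye(4);M[:3,:3]=Ro.from_quat([*q[1:],q[0]]).as_matrix();M[:3,3]=s['position']
    p=bot.camera_params('wrist');return M@np.array(p['T_tool_cam']),np.array(p['mtx'])
def wz(WK,uv,z):
    W,K=WK;d=W[:3,:3]@np.linalg.solve(K,[uv[0],uv[1],1]);c=W[:3,3];return c+d*(z-c[2])/d[2]
E
python3 - <<'E'
from h import *
W=wpose();np.savez('w0.npz',W=W[0],K=W[1]);snap('wrist','w0.png');print(bot.state()['joint_positions'].round(2),W[0].round(3))
E
```

```text
clock: 1.1
position: [0.2983, 0.4263, 0.2309]
orientation: [0.0, 0.764, 0.646, -0.0]
force: [-0.2, 0.4, 0.7]
width: 0.998
finger_force: 0.0
clock: 1.4
position: [0.3973, 0.366, 0.2307]
orientation: [0.001, 0.763, 0.646, -0.0]
force: [-0.5, -0.1, 0.1]
width: 0.998
finger_force: 0.0
clock: 1.9
position: [0.4895, 0.3112, 0.2311]
orientation: [-0.0, 0.763, 0.647, -0.0]
force: [0.3, 0.3, 0.6]
width: 1.0
finger_force: 0.0
[0.5  0.21 1.23 0.   1.7  0.67] [[ 0.987 -0.153 -0.053  0.504]
 [-0.162 -0.935 -0.316  0.393]
 [-0.001  0.32  -0.947  0.373]
 [ 0.     0.     0.     1.   ]]
```

View pics/w0.png

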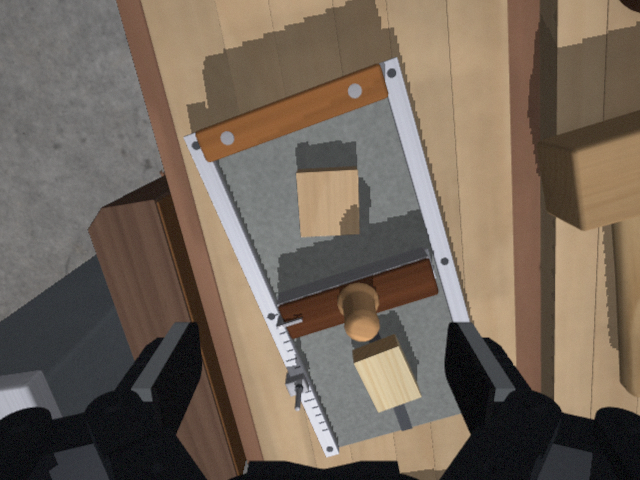

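The wrist view shows b's top corners at (297,171), (357,169), (359,236), (302,237). a's are (356,373), (400,347), (420,398), (377,411). Grip top is at (362,324), pointer tip about (300,320), pin about (297,380–408).

Run:
```python
from h import *
f=np.load('w0.npz');W=(f['W'],f['K'])
for nm,z,c in(('b',.03,((297,171),(357,169),(359,236),(302,237))),('a',.034,((356,373),(400,347),(420,398),(377,411)))):
    q=np.array([wz(W,p,z) for p in c])[:,:2];e=np.roll(q,-1,0)-q
    print(nm,q.mean(0).round(4),np.linalg.norm(e,axis=1).round(3),np.degrees(np.arctan2(e[:,1],e[:,0])).round(1))
print('grip',wz(W,(362,324),.09),'ptr',wz(W,(300,320),.045),'pin base',wz(W,(296,383),.03),'pintop',wz(W,(298,408),.06))
sc=np.array([wz(W,p,.02) for p in((391,73),(196,146),(331,450))]);print(sc.round(4),np.linalg.norm(sc[1]-sc[2]))
```

```text
b [0.4942 0.308 ] [0.048 0.057 0.048 0.056] [ -7.4 -96.2 171.7  83.9]
a [0.5224 0.129 ] [0.048 0.06  0.043 0.048] [  26.1  -77.6 -168.7  106.9]
grip [0.50583914 0.22787117 0.09      ] ptr [0.45386521 0.21412075 0.045     ] pin base [0.43570481 0.13985259 0.03      ] pintop [0.43856853 0.13564014 0.06      ]
[[0.5575 0.4001 0.02  ]
 [0.3953 0.3707 0.02  ]
 [0.4546 0.0446 0.02  ]] 0.3314181547722483
```

b agrees in both views, about (0.493, 0.309). Descending, gripping and lifting.

```bash
python3 -m creep '[[[1,0.035,-0.02,-1,0,0,0.015],[1,0.035,-0.02,-1,0,0,0.015],[1,0.035,-0.02,-1,0,0,0.015]]]'
python3 -m creep '[[[1,0,0,-0.4,0,0,0],[1,0,0,-0.8,0,0,0],[1,0,0,-0.8,0,0,0],[1,0,0,-0.8,0,0,0]]]'
python3 -m creep '[[[1,0,0,-0.2,0,0,0],[1,0,0,-0.38,0,0,0],[1,0,0,-0.38,0,0,0],[1,0,0,-0.38,0,0,0],[0,0,0,-0.38,0,0,0],[0,0,0,-0.38,0,0,0],[0,0,0,-0.38,0,0,0],[0,0,0,-0.38,0,0,0],[0,0,0,-0.38,0,0,0],[0,0,0,-0.38,0,0,0]]]'
```

```text
clock: 2.25
position: [0.4892, 0.3076, 0.1237]
orientation: [-0.002, 0.755, 0.656, -0.007]
force: [-1.1, 0.3, -0.7]
width: 1.002
finger_force: 0.0
clock: 2.65
position: [0.4943, 0.3095, 0.054]
orientation: [0.0, 0.756, 0.655, 0.001]
force: [1.0, 0.0, 1.3]
width: 1.005
finger_force: 0.0
clock: 3.65
position: [0.4949, 0.3089, 0.015]
orientation: [0.0, 0.756, 0.655, 0.001]
force: [-0.6, 0.2, 5.7]
width: 0.567
finger_force: 62.9
```

```bash
python3 -m creep '[[[0,0,0,0.3,0,0,0],[0,0,0,0.8,0,0,0],[0,0,0,1,0,0,0],[0,0,0,1,0,0,0]]]' | grep -E 'pos|width|finger'
python3 -m creep '[[[0,0,0,0.5,0,0,0],[0,0,-0.4,0.85,0,0,0],[0,0,-0.8,0.85,0,0,0],[0,0,-1,0.85,0,0,0]]]' | grep -E 'pos|width|finger'
python3 -m creep '[[[0,-0.04,-0.4,0,0,0,0],[0,-0.04,-0.8,0,0,0,0],[0,-0.04,-1,0,0,0,0]]]' >/dev/null
python3 -m creep '[[[0,-0.04,-0.4,0,0,0,0],[0,-0.04,-0.8,0,0,0,0],[0,-0.04,-1,0,0,0,0]]]' >/dev/null
python3 -m creep '[[[0,-0.04,-0.4,0,0,0,0],[0,-0.04,-0.8,0,0,0,0],[0,-0.04,-1,0,0,0,0]]]' >/dev/null
python3 -m creep '[[[0,-0.04,-0.4,0,0,0,0],[0,-0.04,-0.8,0,0,0,0],[0,-0.04,-1,0,0,0,0],[0,-0.04,-1,0,0,0,0],[0,-0.04,-1,0,0,0,0]]]'
python3 - <<'E'
from h import *
W=wpose();snap('wrist','w1.png');np.savez('w1.npz',W=W[0],K=W[1])
E
```

```text
position: [0.4957, 0.3094, 0.118]
width: 0.567
finger_force: 62.1
position: [0.494, 0.2061, 0.1984]
width: 0.567
finger_force: 62.1
clock: 5.85
position: [0.4775, -0.1913, 0.197]
orientation: [-0.001, 0.756, 0.654, -0.0]
force: [0.3, 0.2, 0.5]
width: 0.572
finger_force: 62.1
```

View pics/w1.png

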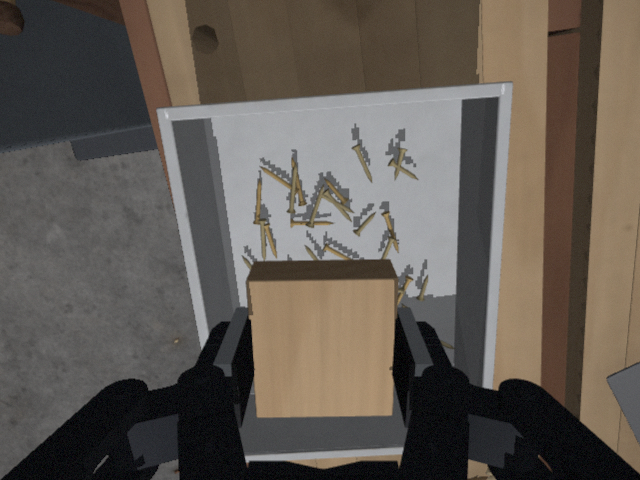

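b is held squarely. The tray rim's near corners are at (162,112) and (507,88), the right edge runs to about (490,440) and the bottom rim is at about y=455.

Run:
```python
from h import *
f=np.load('w1.npz');W=(f['W'],f['K'])
q=np.array([wz(W,p,.078) for p in((162,112),(507,88),(250,461),(400,454))]);print(q.round(3))
e=q[1]-q[0];L=np.linalg.norm(e);u=e/L;m=(q[0]+q[1])/2;print(L,'centre',m+.134*np.array([u[1],-u[0],0]))
```

```text
[[ 0.395 -0.105  0.078]
 [ 0.595 -0.121  0.078]
 [ 0.395 -0.369  0.078]
 [ 0.511 -0.378  0.078]]
0.20042719467466094 centre [ 0.48454864 -0.24639789  0.078     ]
```

```bash
python3 -m creep '[[[0,0.05,0,-0.4,0,0,0],[0,0.05,0,-0.8,0,0,0],[0,0.05,0,-0.9,0,0,0],[0,0.05,0,-0.9,0,0,0]]]' | grep -E 'pos|force'
python3 -m creep '[[[0,0,0,-0.4,0,0,0],[0,0,0,-0.8,0,0,0],[0,0,0,-0.8,0,0,0],[0,0,0,-0.8,0,0,0],[0.85,0,0,-0.8,0,0,0],[0.85,0,0,-0.8,0,0,0],[0.85,0,0,-0.8,0,0,0],[0.85,0,0,-0.8,0,0,0]]]'
python3 -m creep '[[[0.85,0,0,0.4,0,0,0],[0.85,0,0,0.8,0,0,0],[1,0,0,1,0,0,0],[1,0,0,1,0,0,0]]]' | grep -E 'pos|width'
python3 -m creep '[[[1,0,0.2,0.4,0,0,0],[1,0.06,0.6,0.75,0,0,0],[1,0.06,1,0.75,0,0,0]]]' >/dev/null
python3 -m creep '[[[1,0.11,0.4,0,0,0,0.31],[1,0.11,0.8,0,0,0,0.31],[1,0.11,1,0,0,0,0.31],[1,0.11,1,0,0,0,0.31]]]' >/dev/null
python3 -m creep '[[[1,0.11,0.4,0,0,0,0],[1,0.11,0.8,0,0,0,0],[1,0.11,1,0,0,0,0],[1,0.11,1,0,0,0,0]]]'
```

```text
position: [0.4822, -0.1903, 0.107]
force: [0.4, 0.7, 0.3]
finger_force: 62.1
clock: 7.1
position: [0.4833, -0.1918, 0.0293]
orientation: [0.001, 0.756, 0.655, 0.0]
force: [0.2, 0.6, 0.6]
width: 0.85
finger_force: 0.0
position: [0.4847, -0.1924, 0.1325]
width: 0.999
clock: 8.6
position: [0.5106, 0.1095, 0.2022]
orientation: [-0.001, 0.585, 0.811, -0.0]
force: [0.5, -0.2, 1.6]
width: 1.0
finger_force: 0.0
```

```bash
python3 -m creep '[[[1,0.105,0.2,-0.4,0,0,0],[1,0.105,0.2,-0.9,0,0,0],[1,0.105,0.2,-1,0,0,0],[1,0.105,0.2,-1,0,0,0]]]' | grep -E 'pos|force'
python3 -m creep '[[[1,0,0,-0.3,0,0,0],[1,0,0,-0.6,0,0,0],[1,0,0,-0.75,0,0,0],[1,0,0,-0.84,0,0,0],[1,0,0,-0.84,0,0,0],[0,0,0,-0.84,0,0,0],[0,0,0,-0.84,0,0,0],[0,0,0,-0.84,0,0,0],[0,0,0,-0.84,0,0,0],[0,0,0,-0.84,0,0,0]]]'
python3 -m creep '[[[0,0,0,-0,0,0,0],[0,0,0,0,0,0,0]]]' | grep -E 'force|width'
```

```text
position: [0.5204, 0.1269, 0.1016]
force: [-1.0, 0.3, 0.1]
finger_force: 0.0
clock: 10.0
position: [0.5225, 0.1287, 0.0212]
orientation: [0.001, 0.585, 0.811, 0.001]
force: [0.1, -0.4, 6.1]
width: 0.51
finger_force: 60.5
force: [-0.9, 0.2, 6.1]
width: 0.509
finger_force: 60.5
```

```bash
python3 -m creep '[[[0,0,0,0.3,0,0,0],[0,0,0,0.8,0,0,0],[0,0,0,1,0,0,0],[0,0,0,1,0,0,0]]]' | grep -E 'pos|width|finger'
python3 -m creep '[[[0,0,0,0.4,0,0,0],[0,-0.1,-0.4,0.8,0,0,0],[0,-0.1,-0.8,0.8,0,0,0],[0,-0.1,-1,0.8,0,0,0]]]' | grep -E 'pos|width|finger'
python3 -m creep '[[[0,-0.1,-0.4,0,0,0,0],[0,-0.1,-0.8,0,0,0,0],[0,-0.1,-1,0,0,0,0]]]' >/dev/null
python3 -m creep '[[[0,-0.1,-0.4,0,0,0,0],[0,-0.1,-0.8,0,0,0,0],[0,-0.1,-1,0,0,0,0]]]' >/dev/null
python3 -m creep '[[[0,-0.1,-0.4,0,0,0,0],[0,-0.1,-0.8,0,0,0,0],[0,-0.1,-1,0,0,0,0]]]' >/dev/null
python3 -m creep '[[[0,0,-0.29,0,0,0,0],[0,0,-0.29,-0.4,0,0,0],[0,0,-0.29,-0.9,0,0,0],[0,0,-0.29,-0.9,0,0,0],[0,0,-0.29,-0.9,0,0,0]]]'
```

```text
position: [0.5236, 0.1289, 0.1241]
width: 0.509
finger_force: 60.3
position: [0.5115, 0.026, 0.2002]
width: 0.511
finger_force: 60.4
clock: 12.4
position: [0.4809, -0.3001, 0.1089]
orientation: [-0.001, 0.585, 0.811, 0.0]
force: [0.5, -0.4, 0.5]
width: 0.508
finger_force: 60.4
```

```bash
python3 -m creep '[[[0,0,0,-0.4,0,0,0],[0,0,0,-0.78,0,0,0],[0,0,0,-0.78,0,0,0],[0,0,0,-0.78,0,0,0],[0.8,0,0,-0.78,0,0,0],[0.8,0,0,-0.78,0,0,0],[0.8,0,0,-0.78,0,0,0],[0.8,0,0,-0.78,0,0,0]]]'
python3 -m creep '[[[0.8,0,0,0.4,0,0,0],[0.8,0,0,0.8,0,0,0],[0.8,0,0,1,0,0,0],[0.8,0,0,1,0,0,0]]]' | grep -E 'pos|width'
python3 -m creep '[[[0.8,0,0,0.4,0,0,0],[0.8,0,0.4,0.8,0,0,0],[0.8,0,0.8,0.8,0,0,0],[0.8,0,1,0.8,0,0,0]]]' | grep pos
python3 - <<'E'
from h import *
im=snap('scene','s2.png');c=cv2.cvtColor(im,cv2.COLOR_RGB2BGR)
w=cv2.cvtColor(bot.snapshot('wrist'),cv2.COLOR_RGB2BGR)
d=cv2.cvtColor(bot.snapshot('side'),cv2.COLOR_RGB2BGR)
cv2.imwrite('pics/m2.png',np.vstack([np.hstack([cv2.resize(c[190:340,260:460],(400,300)),cv2.resize(w,(400,300))]),np.hstack([cv2.resize(d[260:410,190:390],(400,300)),cv2.resize(d,(400,300))])]))
E
```

```text
clock: 13.2
position: [0.4818, -0.3008, 0.0323]
orientation: [0.001, 0.585, 0.811, 0.0]
force: [-0.1, 0.0, 0.8]
width: 0.796
finger_force: 0.0
position: [0.483, -0.3017, 0.1357]
width: 0.797
position: [0.4817, -0.1982, 0.212]
```

View pics/m2.png

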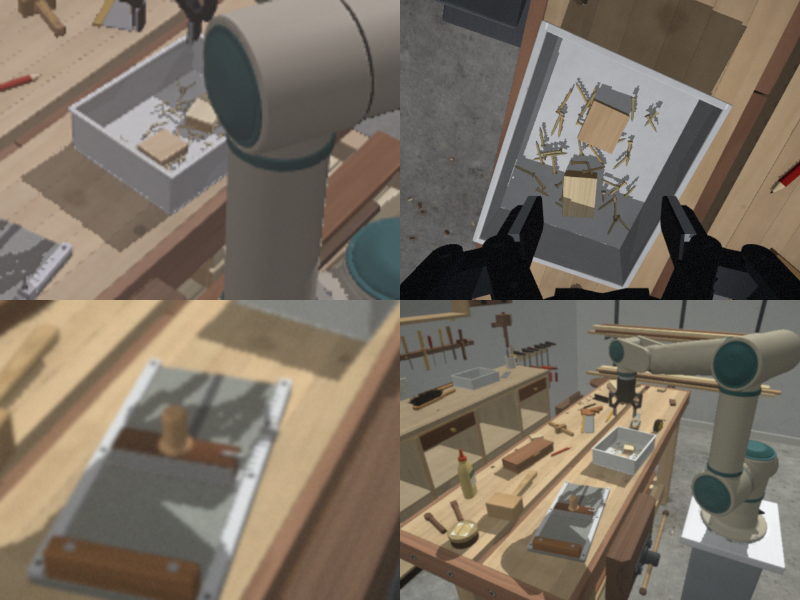

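Both offcuts lie flat in the tray and the bed is clear. Going above the grip with the fingers closing along the holder's y.

```bash
python3 -m creep '[[[0.8,0.05,0.4,0,0,0,0],[0.8,0.05,0.8,0,0,0,0],[0.8,0.05,1,0,0,0,0]]]' >/dev/null
python3 -m creep '[[[0.8,0.05,0.4,0,0,0,0],[0.8,0.05,0.8,0,0,0,0],[0.8,0.05,1,0,0,0,0]]]' >/dev/null
python3 -m creep '[[[0.8,0.05,0.4,0,0,0,0],[0.8,0.05,0.8,0,0,0,0],[0.8,0.05,1,0,0,0,0]]]' >/dev/null
python3 -m creep '[[[0.8,0.05,0.4,0,0,0,0.949],[0.8,0.07,0.8,0,0,0,0.949],[0.8,0.07,1,0,0,0,0.949],[0.8,0.07,1,0,0,0,0.949],[0.8,0.07,1,0,0,0,0.949],[0.8,0.07,1,0,0,0,0.949],[0.8,0.07,1,0,0,0,0.949],[0.8,0.07,1,0,0,0,0.949],[0.8,0.07,1,0,0,0,0.949],[0.8,0.07,1,0,0,0,0.949]]]' >/dev/null
python3 -m creep '[[[0.8,0,0.22,0,0,0,0],[0.8,0,0.22,0,0,0,0],[0.8,0,0.22,0,0,0,0]]]'
python3 - <<'E'
from h import *
W=wpose();np.savez('w3.npz',W=W[0],K=W[1]);snap('wrist','w3.png')
E
```

```text
clock: 16.35
position: [0.5037, 0.2207, 0.2101]
orientation: [-0.001, -0.087, 0.996, -0.0]
force: [0.6, -0.7, -0.8]
width: 0.796
finger_force: 0.0
```

View pics/w3.png

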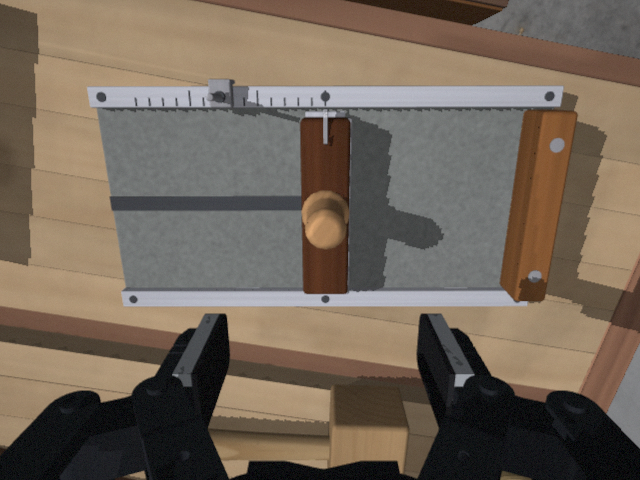

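The holder is square to the wrist view: grip at (325,228), pointer tip (325,113), pin a dark spot near (221,97). Rail screws at (101,97), (550,97), (133,299).

Run:
```python
from h import *
f=np.load('w3.npz');W=(f['W'],f['K']);print(W[0].round(3))
sc=np.array([wz(W,p,.02) for p in((101,97),(550,97),(133,299))])
uy=(sc[1]-sc[0]);print(np.linalg.norm(uy),np.degrees(np.arctan2(uy[1],uy[0])));uy/=np.linalg.norm(uy);ux=np.array([uy[1],-uy[0],0])
H=(sc[1]+sc[2])/2;print('H',H)
def own(p):return (ux@(p-H)).round(4),(uy@(p-H)).round(4)
g=wz(W,(325,230),.09);print('grip',g,own(g))
p=wz(W,(325,113),.045);print('ptr',p,own(p))
for z in(.03,.06):
    p=wz(W,(221,97),z);print('pin',z,p,own(p))
im=cv2.imread('pics/w3.png')[75:135,190:350];cv2.imwrite('pics/w3c.png',cv2.resize(im,(800,300),interpolation=cv2.INTER_CUBIC))
```

```text
[[-0.174  0.933  0.314  0.423]
 [ 0.985  0.165  0.055  0.207]
 [-0.     0.319 -0.948  0.353]
 [ 0.     0.     0.     1.   ]]
0.3307123150640913 100.01886947534297
H [0.50555585 0.22393914 0.02      ]
grip [0.50398599 0.22298263 0.09      ] (np.float64(-0.0017), np.float64(-0.0007))
ptr [0.43469544 0.21082922 0.045     ] (np.float64(-0.0721), np.float64(-0.0006))
pin 0.03 [0.43738322 0.13589944 0.03      ] (np.float64(-0.0824), np.float64(-0.0748))
pin 0.06 [0.43605306 0.14254497 0.06      ] (np.float64(-0.0826), np.float64(-0.0681))
```

View pics/w3c.png

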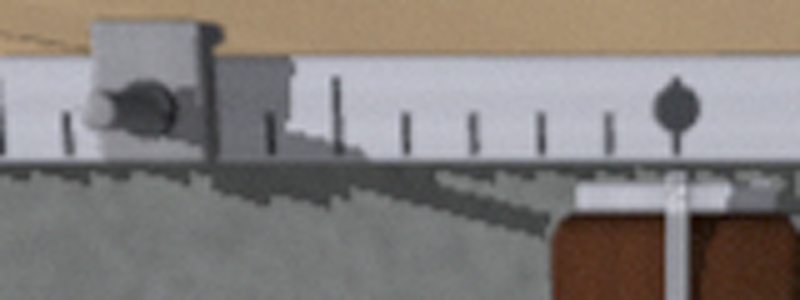

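Pin top is at crop x 98 (pixel 209) and its foot at x 155 (pixel 221); both give own y ≈ −75.5 mm, pointer −0.6 mm, so the pull is about 75 mm. Grasping the grip now.

```bash
python3 -m creep '[[[0.8,0.003,0.023,-0.4,0,0,0],[0.8,0.003,0.023,-0.8,0,0,0],[0.8,0.003,0.023,-0.95,0,0,0],[0.8,0.003,0.023,-0.95,0,0,0]]]' | grep -E 'pos|force'
python3 -m creep '[[[0.8,0,0,-0.3,0,0,0],[0.8,0,0,-0.59,0,0,0],[0.8,0,0,-0.59,0,0,0],[0,0,0,-0.59,0,0,0],[0,0,0,-0.59,0,0,0],[0,0,0,-0.59,0,0,0],[0,0,0,-0.59,0,0,0],[0,0,0,-0.59,0,0,0],[0,0,0,-0.59,0,0,0],[0,0,0,-0.59,0,0,0]]]'
```

```text
position: [0.5026, 0.2227, 0.1139]
force: [0.2, 0.4, -0.3]
finger_force: 0.0
clock: 17.8
position: [0.5055, 0.2226, 0.0605]
orientation: [0.002, -0.087, 0.996, -0.001]
force: [-1.0, -8.2, 9.8]
width: 0.296
finger_force: 58.8
```

```bash
python3 -m creep '[[[0,0.017,-0.098,0.03,0,0,0],[0,0.035,-0.197,0.03,0,0,0],[0,0.052,-0.295,0.03,0,0,0],[0,0.07,-0.394,0.03,0,0,0],[0,0.087,-0.492,0.03,0,0,0],[0,0.104,-0.591,0.03,0,0,0],[0,0.113,-0.64,0.03,0,0,0],[0,0.122,-0.69,0.03,0,0,0],[0,0.122,-0.69,0.03,0,0,0],[0,0.122,-0.69,0.03,0,0,0]]]'
python3 - <<'E'
from h import *
W=wpose();np.savez('w4.npz',W=W[0],K=W[1]);im=snap('wrist','w4.png')
H=np.array([.5055,.2239]);uy=np.array([-.1736,.9848])
print(W[0].round(3),uy@(bot.state()['position'][:2]-H))
E
```

```text
clock: 18.8
position: [0.517, 0.1567, 0.0606]
orientation: [0.002, -0.087, 0.996, 0.002]
force: [8.4, 11.6, -11.2]
width: 0.291
finger_force: 62.1
[[-0.175  0.931  0.319  0.436]
 [ 0.985  0.164  0.061  0.143]
 [ 0.004  0.325 -0.946  0.203]
 [ 0.     0.     0.     1.   ]] -0.06811300771969395
```

View pics/w4.png

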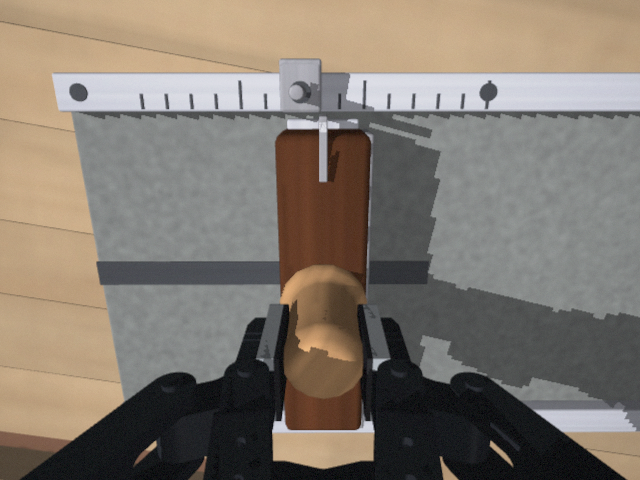

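The pointer tip is at (323,119), the pin top at about (297,91) and its foot at about (302,91), so some way is still left.

Run:
```python
from h import *
f=np.load('w4.npz');W=(f['W'],f['K'])
uy=np.array([-.1736,.9848,0])
a=[uy@wz(W,p,.045) for p in((323,119),(323.5,150),(323,178))]
b=[uy@wz(W,(296.5,91),.06),uy@wz(W,(301.5,91),.03)]
s=[uy@wz(W,p,.02) for p in((78.5,92),(488.5,92))]
print(np.round(a,4),np.round(b,4),np.round(s,4))
im=cv2.cvtColor(cv2.imread('pics/w4.png'),cv2.COLOR_BGR2GRAY)
print('ptr rows',im[122:176:9,312:334]);print('pin rows',im[84:100:4,284:314])
```

```text
[0.0655 0.0657 0.0655] [0.057  0.0573] [-0.0327  0.1323]
ptr rows [[219 196 187 190 187 201 184 193 197 184 188 198 201 193 161 163 196 208
  207 206 190 189]
 [ 38  36  36  36  34  38  42 173 204 216 215 219 219 222 177  88  34  32
   31  22  29  31]
 [ 65  63  60  63  61  60  63 157 174 169 173 171 168 174 142  78  37  33
   39  36  35  34]
 [ 65  64  67  65  66  68  68 159 175 171 170 171 169 175 142  78  37  40
   40  35  59  60]
 [ 69  67  67  68  65  65  64 159 174 170 172 170 170 173 144  80  34  38
   37  40  39  34]
 [ 68  68  67  69  69  67  66 161 175 172 170 171 172 176 145  78  52  45
   38  37  36  38]]
pin rows [[169 170 171 171 171 170 171 162 127  99  94 107 109  88  77  80  80  79
   80  82  82  80  85 103 157 168 128 104 105 104]
 [168 167 169 171 168 166 187 191 183 177 178 177 173 171 167 165 158 142
   95  63  66  73  80  85  85  78  90 101 103 103]
 [167 168 167 170 158 183 189 180 177 175 173 170 169 167 165 162 160 153
  138  96  69  70  67  65  65  65  60  93 104 104]
 [168 169 169 169 167 152 160 171 171 167 167 167 162 164 162 159 155 139
  106  84  74  66  54  51  52  48  86 104 102 105]]
```

Pointer is at 66.8 mm and the pin at about 75.2 mm from the rest mark (two independent heights agree): 8.4 mm left.

```bash
python3 -m creep '[[[0,0.005,-0.03,0,0,0,0],[0,0.01,-0.06,0,0,0,0],[0,0.015,-0.085,0,0,0,0],[0,0.015,-0.085,0,0,0,0],[0,0.015,-0.085,0,0,0,0],[0,0.015,-0.085,0,0,0,0]]]'
cat > m.py <<'E'
from h import *
W=wpose();im=snap('wrist','w5.png');g=cv2.cvtColor(im,cv2.COLOR_RGB2GRAY).astype(int)
uy=np.array([-.1736,.9848,0]);s=uy@bot.state()['position'];print('tcp',s)
print(g[135:170:8,295:350]);print(g[78:102:3,300:345])
np.savez('w5.npz',W=W[0],K=W[1])
E
python3 m.py
```

```text
clock: 19.45
position: [0.5184, 0.1485, 0.0606]
orientation: [0.002, -0.088, 0.996, 0.002]
force: [8.1, 12.1, -11.6]
width: 0.298
finger_force: 62.1
tcp 0.05624981917925469
[[ 45  51  51  52  49  48  51  46  56  46  50  53  54  52  51  52  54  50
   51  51  47  46  46  45 141 169 170 171 173 169 167 142  81  25  28  28
   26  29  27  26  29  26  37  40  44  47  44  47  47  47  42  41  43  44
   42]
 [ 67  71  68  68  67  72  69  65  71  71  71  71  72  72  72  70  67  66
   66  64  65  65  66  64 142 168 169 172 168 169 170 144  81  42  34  55
   51  47  56  60  52  40  40  38  56  67  64  62  64  62  60  59  58  56
   59]
 [ 69  67  65  66  66  68  71  67  74  72  75  69  71  73  73  70  68  65
   67  66  64  67  63  67 150 170 171 171 173 170 171 146  82  37  43  40
   40  37  40  39  41  33  53  63  66  60  63  65  65  63  64  58  57  61
   60]
 [ 70  69  69  63  72  70  71  70  69  71  76  69  74  70  70  70  69  70
   67  67  68  65  64  65 151 171 170 173 170 170 169 143  87  45  38  40
   41  39  34  43  37  56  62  67  65  64  66  66  63  61  57  62  61  62
   61]
 [ 68  69  
[... 1015 characters left out ...]
3 110  83  91 142 185 190
  180 177 178 173 170 169 163 165 160 156 143  99  81  85  87 101 102 100
  105 101 104 121 111  98  87 112 125]
 [217 192 182 180 174 170 166 166 169 168 170 138  97  83  95 149 179 184
  178 174 175 168 169 167 160 162 161 155 150 112  65  51  57  94 102 102
  101 106  99 101  95  96  85 109 124]
 [220 198 184 181 174 168 169 169 168 168 168 166 133  91  85 100 138 164
  171 169 166 166 167 162 162 160 159 141 110  68  53  51  84 101 102 101
  100 101 102 102  98  93  81 117 125]
 [222 195 183 183 173 169 169 169 168 167 168 168 167 156 128  96  83  86
   95 114 119 130 136 124 112 101  89  82  84  85  90 100 102 102 104 103
  101 102 102 103  95  94  89 115 129]]
```

The pointer (columns 319–326) and the pin (columns 315.5–328) now share the column 322 ± 0.5, less than 0.3 mm apart, with almost no parallax there. The grip is firm at 62 N. Handing in while holding.

```bash
python3 -c "
from station import bot
print(bot.finish_job())"
```

```text
the job is handed in; nothing more can be done
None
```

Both offcuts are in the white tray, and I handed in with the gripper still holding the sprung jaw, its pointer lined up with the index pin to within about 0.3 mm in the wrist camera, about 19.5 s in.

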